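# Scan the drawing

### The job

A drawing lies on the glass of the flatbed scanner: push its lid gently down from above until it is fully shut, then press the start button, the large oval one, with a light touch of the fingertips until it is well down and let it come back up. Do not take hold of the lid, do not press start while the lid is open, and leave the other buttons and the things standing around alone.

Things in the scene. Friction and masses are not known exactly. Their poses are not given: they have to be found in the camera images.
- scanner: flatbed scanner, fixed on the desk; origin: centre of its underside, at desk height. Body 290 mm deep (own x, away from the robot), 450 mm wide (own y), flat top 60 mm above the desk. The lid covers own y -220 to +130 mm; left of it runs the control strip, its four off-white buttons in a row along x at own y = +185 mm; a pastel stick lies behind them
- lid (a joint): opening angle of the scanner's lid about its far edge, rad: 0 = fully shut (a hard stop), grows as the free edge, nearest the robot, rises. Starts between 0.5 and 0.95. The hinge has friction: the lid stays where it is left, and a push of about 1 to 4 N at point lid_push moves it
- lid_hinge (a point): point on the lid's hinge axis (parallel to the scanner's own y), middle of the lid's width, 62 mm above the desk. The lid plate is 272 mm long from the axis to its free edge, 350 mm wide; its outer face lies 24 mm outside the axis (86 mm above the desk when shut). Shut, it runs to the scanner's own -x. A white pad covers its underside
- lid_push (a point): point on the lid's outer (upper) face, middle of its width, 225 mm from the hinge axis (47 mm from the free edge): a good place to push; moves with the lid; point axes: z out of the outer face, x towards the hinge
- start (a joint): travel of the start button, m: 0 = up; it registers at 0.0035, and bottoms hard at 0.007. Soft rubber spring: about 1 N to begin, 4.2 N at 0.0035, 7.4 N at 0.007; a press of 5 to 6 N is right; springs back up by itself
- start_top (a point): middle of the top of the cap of the start button: the only oval one, 18 mm (own x) by 32 mm (own y); flat top 10 mm above the control strip (70 mm above the desk) when up; pressed straight down. Its neighbours' centres lie 44 mm before and behind it along the scanner's x
- cancel (a joint): travel of the cancel button, m; not to be pressed
- cancel_top (a point): middle of the top of the cap of the cancel button, square, 14 mm, same height as the start button; nearest the robot
- copy (a joint): travel of the copy button, m; not to be pressed
- copy_top (a point): middle of the top of the cap of the copy button, round, 14 mm across; next behind the start button
- power (a joint): travel of the power button, m; not to be pressed
- power_top (a point): middle of the top of the cap of the power button, round, 14 mm across; last in the row
- tape: roll of beige masking tape lying flat, loose, 100 mm across, 24 mm high, on the desk left of the scanner; origin under its centre
- fixative: white bottle with a grey cap, loose, 44 mm across, 125 mm high, on the desk left of the scanner; origin under its centre
- jar: amber glass jar with a black lid, loose, 66 mm across, 75 mm high, on the desk left of the scanner; origin under its centre
- pastel: square stick of reddish pastel, loose, 14 x 60 x 14 mm, lying on the scanner's control strip behind the buttons; origin at the centre of its underside
Not all that is in view belongs to the job. Several things look just like the tape: the one meant starts farthest to the robot's left. Of the things that look like the fixative, take the one that is nearest to the robot's base at the start.

How it is judged:
By the outcome, as a careful person would: the job done as asked, in the order asked, and still so for the second after the job is handed in, with the robot touching nothing.
It also fails if it takes over 51 s, if anything falls off the work surface, if the arm or the gripper's body presses on something with over 40 N, if the wrist force passes 120 N, or if a joint passes its speed limit or range.

### The arm

A 7-joint arm with a two-finger parallel gripper is mounted at the origin on the work surface. World frame = base frame: x ahead of the robot, y to its left, z up, the work surface at z = 0. Lengths are in mm, angles in rad, forces in N, time in s.
With the tool pointing down it reaches from about 400 to 875 mm from the base axis. Payload 6.5 kg.
Tool frame: the origin (TCP) lies at the very end of the fingers, on their centre line; the grasp point (between the pads) lies 19 mm behind it (env.grip_point_offset is the distance from the TCP to the grasp point, in mm); z points along the fingers, y is the line along which they close (so a half turn about z gives the same grasp; the last joint's range is limited). The gripper opens to 85 mm and grips with 20 to 120 N. Pads are 22 mm wide; open, the fingers measure 114 mm over their backs; the gripper's body (76 mm by 85 mm) begins 54 mm behind the grasp point. The pads swing forward as they close: fully open they stand 13 mm farther back than shut.
Start: joints at [1.248, 0.536, -0.004, 1.538, 0.003, 1.067, -0.071], TCP at [165.087, -628.678, 231.29] pointing down, gripper open.
Joint ranges: [-2.7, 2.7], [-0.37, 2.16], [-1.27, 1.26], [0.24, 2.4], [-1.31, 4.45], [0.19, 1.91], [-2.76, 2.76]. Speed limits (rad/s): [2.39, 2.39, 3.14, 3.14, 3.14, 3.14, 3.14].

### API

Orientations are given as a unit quaternion [x, y, z, w].
In Python, from station import read_state, vision, env gives the robot as it stands. The module is installed in compiled form; this text tells all that it offers.
- The arm moves only by the shell command python3 -m jog 'ROWS'. ROWS is JSON, a list of rows, each a list of 3 entries, a list of its own where there are three numbers: the shift along the tool's x, y, z in m, then the turn, a rotation vector about the tool's x, y, z in rad, then the opening, from -1 (shut) to 1 (fully open). In form: [[[x, y, z], [ax, ay, az], gripper], ...]. A call has 1 to 12 rows; each row is the pose to reach, as a shift and turn from the pose commanded when the call began, along the tool's axes at that moment; what a row does not reach only later rows make up. A row lasts 1/8 s, in which the tool goes at most 62.5 mm and 10.7 degrees, less where a joint would pass 70% of its speed; a pose out of reach is approached as far as the arm can. A call with a gripper value outside its range is refused whole. The fingers move at their own pace and stop on an object; the grip force is fixed at half the most. Time passes only in rows, so rows that repeat a pose let the fingers close. It gives the time, the measured TCP pose, the force, the opening and the grip force at its end, in the units of the state.
- read_state(): the state, without advancing time (a new reading comes with each control period).
- vision.get_image(name): name is "scene" or "top"; returns a dict with "image" (420x560x3 uint8, blue, green, red), "intrinsics" (3x3 intrinsics, pixels), "k1" (the pictures are not rectified: a ray, as slopes to the right and down, at radius r is drawn at 1 + k1 r^2 times it, then the intrinsics apply), "rvec" (rotation vector, rad) and "tvec" (3), from world to camera coordinates, as OpenCV has them. Camera axes: x right, y down, z forward; pixel columns grow to the right and rows downward; lengths in mm; the calibration is good to about 2 mm. A picture is of the moment at which its call begins. There is no depth.
- env.sign_off(): hands the job in; it is judged then, once.
The state is a dict: "t": time; "joints": joint angles; "joint_vel": joint speeds; "joint_torque": joint torques, N m; "eef_pos": TCP position; "tcp_rot": TCP orientation; "wrist_force": force on the tool from outside, world axes, zero at the start; "torque": the same for the moment, N m; "finger_gap": opening from 0.0 (shut) to 1.0 (fully open); "grasp_force": force on a finger pad.
Only numpy, scipy, OpenCV 4.12 (cv2) and the standard library are available. Lean on these libraries where they do the work, as an engineer would, in place of code of your own. Each camera call takes 0.05 s, during which the arm holds its last target. There are 200 camera calls.

## Working session

There is one attempt and no reset: what is moved stays moved. The work goes in short steps, Python scripts to look and compute and a shell command to move; the robot and the scene stay as the last step left them, time stands still between calls to the robot, and variables do not carry over. Pictures are saved under pics/ and viewed, at most 10 in all, crops included, and the job is handed in when it is done.

```bash
mkdir -p pics
cat > h.py <<'E'
import numpy as np, cv2, pickle
from scipy.optimize import least_squares
def grab(tag):
    from station import vision
    d={}
    for n in("scene","top"):
        d[n]=vision.get_image(n); cv2.imwrite(f"pics/{tag}_{n}.png",d[n]["image"])
    pickle.dump(d,open(f"{tag}.pkl","wb")); return d
def proj(c,P):
    R=cv2.Rodrigues(np.array(c["rvec"],float))[0]
    q=np.atleast_2d(P)@R.T+np.array(c["tvec"]).ravel()
    s=q[:,:2]/q[:,2:]; s=s*(1+c["k1"]*(s**2).sum(1,keepdims=True))
    K=np.array(c["intrinsics"]); return s*[K[0,0],K[1,1]]+[K[0,2],K[1,2]]
def atz(c,uv,z):
    "world point at height z seen at pixel uv"
    f=lambda p:(proj(c,[p[0],p[1],z])-uv).ravel()
    return least_squares(f,[500,0],x_scale=100).x
def tri(cs,uvs):
    f=lambda p:np.concatenate([(proj(c,p)-u).ravel() for c,u in zip(cs,uvs)])
    r=least_squares(f,[500,0,60.],x_scale=100); return r.x,r.fun
E
python3 - <<'E'
from h import *
from station import read_state
d=grab("a")
for n in d: print(n,d[n]["rvec"],d[n]["tvec"],d[n]["k1"],d[n]["intrinsics"])
s=read_state();print(s["eef_pos"],s["tcp_rot"],s["wrist_force"],s["t"])
a=np.hstack([d["scene"]["image"],d["top"]["image"]])
E
```

```text
scene [ 1.92232578  1.70223625 -0.58437242] [-212.20894849 -375.6588971  1314.25035295] -0.027121416507986645 [[481.34409772   0.         273.06916173]
 [  0.         481.34409772 214.89792009]
 [  0.           0.           1.        ]]
top [ 2.1277604  -2.1143697   0.17521354] [149.22461073 558.26109791 911.05415766] -0.1176531240243254 [[446.79788182   0.         278.91946721]
 [  0.         446.79788182 211.01050639]
 [  0.           0.           1.        ]]
[ 164.92407196 -628.13272808  230.48010336] [ 9.91763635e-01  1.28079056e-01 -1.61254878e-04 -7.88766427e-04] [ 0.18674766  0.58492911 -0.28464154] 0.1
```

View pics/a_scene.png

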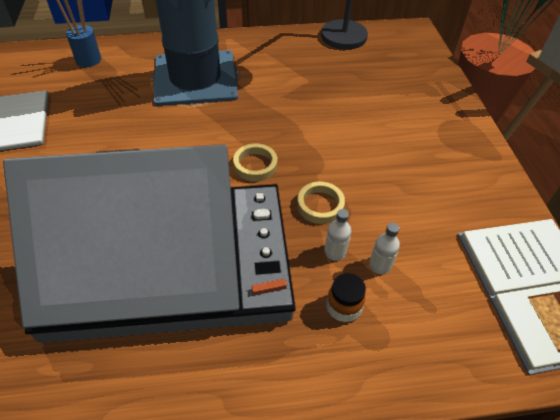

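View pics/a_top.png

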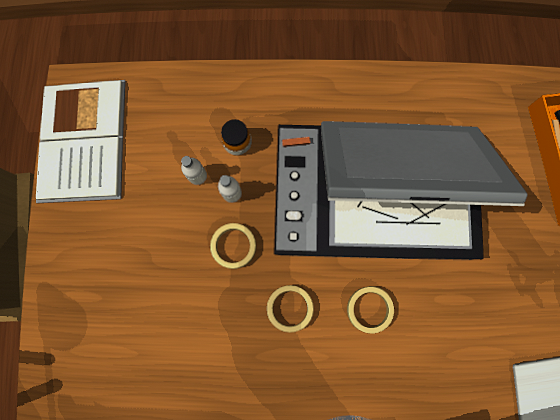

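The scene view faces the robot: the lid is ajar, buttons at about (260,197), (262,214), (264,233), (266,252). In the top view the buttons are at about (293,237), (293,215), (294,195), (295,175), and the lid's free edge runs (328,200)-(526,203). I'll enlarge both.

Run:
```python
from h import *
a=cv2.imread("pics/a_scene.png")[175:325,220:310]; b=cv2.imread("pics/a_top.png")[115:265,265:335]
f=lambda i:cv2.resize(i,None,fx=4,fy=4,interpolation=cv2.INTER_CUBIC)
cv2.imwrite("pics/c1.png",np.hstack([f(a),f(b)]))
```

```text
(no output)
```

View pics/c1.png

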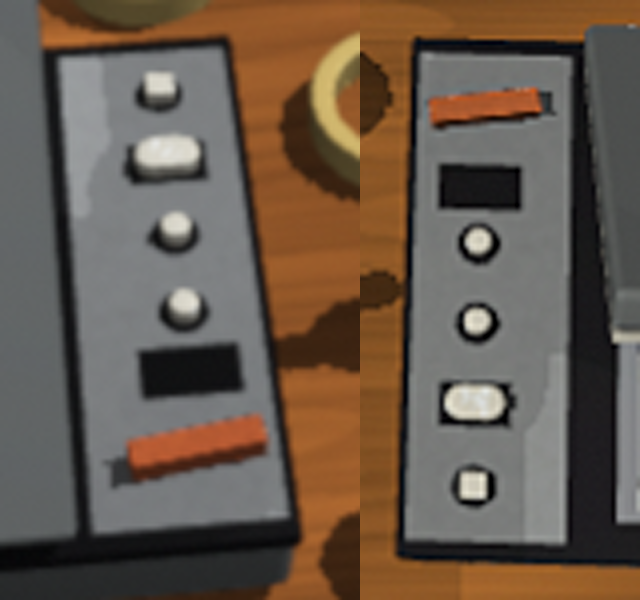

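In the crop, the oval start cap is centred at (168,150) in the left half (scene) and (474,402) in the right half (top). The other caps are clear too. Next I fit the scanner pose and the lid angle.

```bash
cat > fit.py <<'E'
from h import *
d=pickle.load(open("a.pkl","rb")); S,T=d["scene"],d["top"]
sc=lambda u,v:np.array([(u+.5)/4-.5+220,(v+.5)/4-.5+175]); tc=lambda u,v:np.array([(u-360+.5)/4-.5+265,(v+.5)/4-.5+115])
bs=[sc(160,84),sc(168,150),sc(177,227),sc(185,302)]; bt=[tc(474,486),tc(474,402),tc(477,321),tc(479,241)]
for a,b in zip(bs,bt):
    p,r=tri([S,T],[a,b]); print("btn",p.round(1),r.round(1))
def W(q,P):
    c,s=np.cos(q[2]),np.sin(q[2]); P=np.atleast_2d(P).astype(float)
    return np.c_[q[0]+c*P[:,0]-s*P[:,1],q[1]+s*P[:,0]+c*P[:,1],P[:,2]]
def lid(q,l,y,h): # distance from hinge, own y, height over axis
    th,hx=q[4],q[5]; return W(q,[hx-l*np.cos(th)+h*np.sin(th),y,62+l*np.sin(th)+h*np.cos(th)])
def res(q):
    r=[]
    for i in range(4):
        P=W(q,[q[3]+44*(i-1),185,70]); r+=[proj(S,P)-bs[i],proj(T,P)-bt[i]]
    for P,c,u in [([145,225,60],T,tc(416,40)),([-145,225,60],T,tc(400,555))]:
        r.append(proj(c,W(q,P))-u)
    for y,c,u in [(130,S,(228,148)),(-220,S,(8,161)),(130,T,(328,193)),(-220,T,(526,195))]:
        r.append((proj(c,lid(q,272,y,24))-u)/2)
    return np.concatenate(r).ravel()
if __name__=="__main__":
    o=least_squares(res,[600,-50,0,-40,.6,130],x_scale=[100,100,.1,50,.1,50])
    q=o.x; print(q.round(3)); print(o.fun.reshape(-1,2).round(1).tolist())
    np.save("q.npy",q)
    print("start",W(q,[q[3],185,70]),"push",lid(q,225,-45,24),"hinge",lid(q,0,-45,0),"edge",lid(q,272,-45,24))
    for c in (S,T):
        im=c["image"].copy()
        for P in [lid(q,l,y,24) for l in(0,272) for y in(130,-220)]+[lid(q,225,-45,24)]+[W(q,[x,y,60]) for x in(145,-145) for y in(225,-225)]:
            u=proj(c,P)[0]; cv2.drawMarker(im,tuple(int(round(k)) for k in u),(0,255,0),0,9)
        cv2.imwrite("pics/o_%s.png"%("s" if c is S else "t"),im)
    a=cv2.imread("pics/o_s.png")[130:360,:310]; b=cv2.imread("pics/o_t.png")[100:290,250:560]
    b=np.vstack([b,np.zeros((40,310,3),np.uint8)])
    cv2.imwrite("pics/o.png",cv2.resize(np.vstack([a,b]),None,fx=1.3,fy=1.3))
E
python3 fit.py
```

```text
btn [501.3 122.6  65.5] [-0.2  0.  -0.2 -0. ]
btn [545.7 122.2  67.5] [ 0.1 -0.   0.1  0. ]
btn [590.1 121.2  64.5] [-0.1  0.  -0.1 -0. ]
btn [634.  120.   65.6] [-0.1  0.  -0.1 -0. ]
[ 6.03574e+02 -6.46940e+01 -2.10000e-02 -6.07250e+01  6.87000e-01
  1.43210e+02]
[[-0.2, -0.9], [-0.0, -1.0], [-0.2, -0.3], [0.4, -0.7], [-0.4, -1.5], [0.2, -0.8], [-0.2, -1.0], [0.1, -0.9], [-1.1, -1.1], [-1.1, 0.9], [-0.4, -0.3], [-1.1, 0.6], [-0.1, -0.6], [-0.3, 1.2]]
start [[546.75950832 121.54451989  70.        ]] push [[ 587.15511389 -109.35758386  223.30804253]] hinge [[ 745.80423426 -112.70004151   62.        ]] edge [[ 550.83493361 -108.59238161  253.12848802]]
```

View pics/o.png

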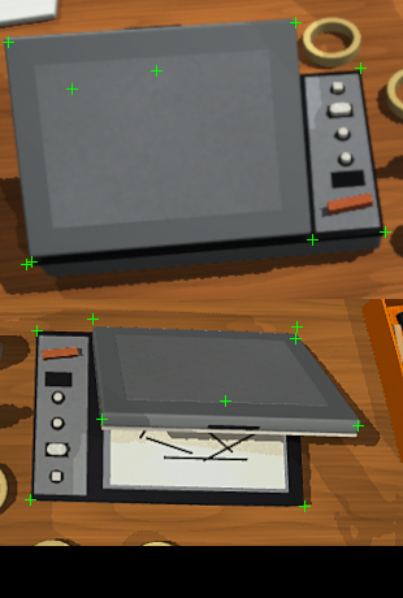

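The fit is good: lid angle about 0.69, push point about (587,-109,223), start at about (546,122,68). The overlay marks sit on the body and lid corners to within a few mm, though the hinge marks lie roughly 8 mm too far back. Next I work out the first move.

```bash
cat > go.py <<'E'
import sys,numpy as np
from scipy.spatial.transform import Rotation as R
from station import read_state
s=read_state(); r=R.from_quat(s["tcp_rot"]); p=np.array(s["eef_pos"])
print("t",s["t"],"p",p.round(1),"F",np.round(s["wrist_force"],1),"gap",s["finger_gap"],"J",np.round(s["joints"],2))
c,k=np.cos(-.021),np.sin(-.021); g=R.from_matrix(np.array([[c,k,0],[k,-c,0],[0,0,-1]]))
print("turn",(r.inv()*g).as_rotvec().round(3))
for a in sys.argv[1:]:
    w=np.array(eval(a)); print(a,((r.inv().apply(w-p))/1000).round(4))
E
python3 go.py "[165,-629,310]" "[585,-109,300]"
```

```text
t 0.1 p [ 164.9 -628.1  230.5] F [ 0.2  0.6 -0.3] gap 1.0014369810501196 J [ 1.25  0.54 -0.    1.54  0.    1.07 -0.07]
turn [-0.002  0.     0.278]
[165,-629,310] [-0.0002  0.0007 -0.0795]
[585,-109,300] [ 0.5382 -0.3955 -0.0689]
```

```bash
python3 -m jog '[[[0,0,-0.06],[0,0,0],-1],[[0,0,-0.08],[0,0,0],-1],[[0.538,-0.395,-0.07],[0,0,0.278],-1],[[0.538,-0.395,-0.07],[0,0,0.278],-1],[[0.538,-0.395,-0.07],[0,0,0.278],-1],[[0.538,-0.395,-0.07],[0,0,0.278],-1],[[0.538,-0.395,-0.07],[0,0,0.278],-1],[[0.538,-0.395,-0.07],[0,0,0.278],-1],[[0.538,-0.395,-0.07],[0,0,0.278],-1],[[0.538,-0.395,-0.07],[0,0,0.278],-1],[[0.538,-0.395,-0.07],[0,0,0.278],-1],[[0.538,-0.395,-0.07],[0,0,0.278],-1]]'; python3 go.py "[585,-109,300]"
```

```text
t: 1.6
eef_pos: [559.1, -141.5, 301.7]
tcp_rot: [1.0, -0.011, -0.0, 0.0]
wrist_force: [0.6, -1.0, 0.9]
finger_gap: 0.0
grasp_force: 0.0
t 1.6 p [ 559.1 -141.5  301.7] F [ 0.6 -1.   0.9] gap 2.8634013982887867e-05 J [ 0.35  0.36 -0.24  1.65  0.09  1.15 -1.5 ]
turn [ 0.     0.    -0.001]
[585,-109,300] [ 0.0252 -0.033   0.0016]
```

```bash
python3 -m jog '[[[0.025,-0.033,0],[0,0,0],-1],[[0.025,-0.033,0.015],[0,0,0],-1],[[0.025,-0.033,0.03],[0,0,0],-1],[[0.025,-0.033,0.045],[0,0,0],-1],[[0.025,-0.033,0.055],[0,0,0],-1],[[0.025,-0.033,0.055],[0,0,0],-1]]'; python3 go.py
```

```text
t: 2.35
eef_pos: [583.4, -111.2, 246.2]
tcp_rot: [1.0, -0.011, -0.001, 0.0]
wrist_force: [0.6, 0.5, 0.5]
finger_gap: 0.001
grasp_force: 0.0
t 2.35 p [ 583.4 -111.2  246.2] F [0.6 0.5 0.5] gap 0.0013480951506556831 J [ 0.3   0.44 -0.25  1.67  0.12  1.05 -1.58]
turn [ 0.     0.001 -0.001]
```

```bash
python3 -m jog '[[[0,0,0.007],[0,0,0],-1],[[0,0,0.014],[0,0,0],-1],[[-0.003,0,0.02],[0,0,0],-1],[[-0.007,0,0.026],[0,0,0],-1],[[-0.012,0,0.032],[0,0,0],-1],[[-0.016,0,0.038],[0,0,0],-1],[[-0.02,0,0.044],[0,0,0],-1],[[-0.024,0,0.05],[0,0,0],-1]]'; python3 go.py
```

```text
t: 3.35
eef_pos: [559.6, -110.0, 196.4]
tcp_rot: [1.0, -0.011, -0.0, -0.0]
wrist_force: [-0.2, 0.3, 3.8]
finger_gap: 0.001
grasp_force: 1.3
t 3.35 p [ 559.6 -110.   196.4] F [-0.2  0.3  3.8] gap 0.0014014503894020835 J [ 0.3   0.46 -0.24  1.77  0.13  0.93 -1.59]
turn [-0.  0. -0.]
```

The lid is moving at about 3.8 N. I continue along the arc.

```bash
python3 -m jog '[[[-0.005,0,0.007],[0,0,0],-1],[[-0.009,0,0.014],[0,0,0],-1],[[-0.013,0,0.021],[0,0,0],-1],[[-0.017,0,0.028],[0,0,0],-1],[[-0.021,0,0.035],[0,0,0],-1],[[-0.025,0,0.042],[0,0,0],-1],[[-0.028,0,0.049],[0,0,0],-1],[[-0.031,0,0.056],[0,0,0],-1],[[-0.034,0,0.063],[0,0,0],-1],[[-0.036,0,0.070],[0,0,0],-1],[[-0.037,0,0.077],[0,0,0],-1],[[-0.038,0,0.084],[0,0,0],-1]]'; python3 go.py
```

```text
t: 4.85
eef_pos: [521.1, -109.2, 112.1]
tcp_rot: [1.0, -0.011, -0.001, -0.0]
wrist_force: [-1.1, 0.7, 3.0]
finger_gap: 0.0
grasp_force: 1.0
t 4.85 p [ 521.1 -109.2  112.1] F [-1.1  0.7  3. ] gap 0.00036680572287065694 J [ 0.3   0.52 -0.23  1.93  0.17  0.72 -1.62]
turn [-0.     0.002 -0.   ]
```

```bash
python3 -m jog '[[[-0.001,0,0.005],[0,0,0],-1],[[-0.002,0,0.01],[0,0,0],-1],[[-0.003,0,0.014],[0,0,0],-1],[[-0.003,0,0.018],[0,0,0],-1],[[-0.003,0,0.021],[0,0,0],-1],[[-0.003,0,0.023],[0,0,0],-1],[[-0.003,0,0.024],[0,0,0],-1]]'; python3 go.py
```

```text
t: 5.72
eef_pos: [519.1, -109.2, 88.8]
tcp_rot: [1.0, -0.011, -0.0, -0.0]
wrist_force: [-1.5, 0.8, 2.3]
finger_gap: 0.003
grasp_force: 0.8
t 5.725 p [ 519.1 -109.2   88.8] F [-1.5  0.8  2.3] gap 0.0029606242704236447 J [ 0.29  0.55 -0.22  1.94  0.18  0.66 -1.63]
turn [ 0.  0. -0.]
```

```bash
python3 -m jog '[[[0,0,0.001],[0,0,0],-1],[[0,0,0.002],[0,0,0],-1],[[0,0,0.003],[0,0,0],-1],[[0,0,0.003],[0,0,0],-1]]'; python3 -m jog '[[[0,0,0.001],[0,0,0],-1],[[0,0,0.001],[0,0,0],-1]]'
```

```text
t: 6.22
eef_pos: [519.1, -109.2, 86.1]
tcp_rot: [1.0, -0.011, 0.0, 0.0]
wrist_force: [-1.7, -0.1, 5.1]
finger_gap: 0.003
grasp_force: 2.2
t: 6.48
eef_pos: [519.1, -109.2, 86.0]
tcp_rot: [1.0, -0.011, -0.0, 0.0]
wrist_force: [-6.2, -0.1, 14.8]
finger_gap: -0.006
grasp_force: 7.6
```

The hard stop is reached at z = 86.0, where the force rises steeply. I lift off and go above the start button.

```bash
python3 -m jog '[[[0,0,-0.03],[0,0,0],-1],[[0,0,-0.07],[0,0,0],-1],[[0.022,-0.2316,-0.07],[0,0,0],-1],[[0.022,-0.2316,-0.07],[0,0,0],-1],[[0.022,-0.2316,-0.07],[0,0,0],-1],[[0.022,-0.2316,-0.07],[0,0,0],-1],[[0.022,-0.2316,-0.06],[0,0,0],-1],[[0.022,-0.2316,-0.04],[0,0,0],-1],[[0.022,-0.2316,-0.02],[0,0,0],-1],[[0.022,-0.2316,-0.01],[0,0,0],-1],[[0.022,-0.2316,-0.01],[0,0,0],-1]]'; python3 go.py "[546.2,122,90]"
python3 - <<'E'
from h import *
d=grab("b")
a=cv2.resize(d["scene"]["image"][150:330,0:310],(620,360)); b=cv2.resize(d["top"]["image"][110:270,250:510],(520,320))
# crop pair
a=d["scene"]["image"][130:330]; b=d["top"]["image"][100:280]
im=np.zeros((600,800,3),np.uint8)
im[:400,:400]=cv2.resize(d["scene"]["image"][170:270,210:310],(400,400),interpolation=2)
im[:400,400:]=cv2.resize(d["top"]["image"][170:270,245:345],(400,400),interpolation=2)
im[400:,:310]=cv2.resize(d["scene"]["image"][130:330,0:310],(310,200)); im[400:580,400:700]=d["top"]["image"][100:280,250:550]
cv2.imwrite("pics/c2.png",im)
E
```

```text
t: 7.85
eef_pos: [545.6, 121.1, 94.3]
tcp_rot: [1.0, -0.011, -0.001, 0.0]
wrist_force: [-0.8, 0.7, -0.3]
finger_gap: -0.002
grasp_force: 0.0
t 7.85 p [545.6 121.1  94.3] F [-0.8  0.7 -0.3] gap -0.0015195684885694104 J [-0.1   0.59 -0.26  1.87  0.22  0.72 -2.08]
turn [ 0.001  0.001 -0.001]
[546.2,122,90] [ 0.0006 -0.0009  0.0043]
```

View pics/c2.png

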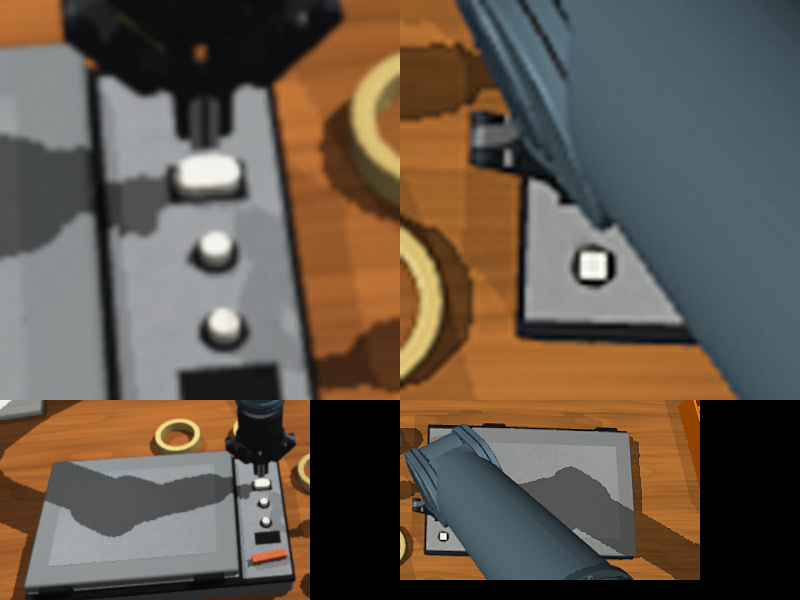

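The lid lies flat and shut, and the closed fingertips, at (205,145) in the scene crop, hang right above the oval button. I press slowly.

```bash
python3 -c "
from h import *
d=pickle.load(open('b.pkl','rb'));print(proj(d['scene'],[545.6,121.1,94.3]))"
python3 -m jog '[[[0.0006,-0.001,0.008],[0,0,0],-1],[[0.0006,-0.001,0.016],[0,0,0],-1],[[0.0006,-0.001,0.021],[0,0,0],-1],[[0.0006,-0.001,0.021],[0,0,0],-1]]'; python3 -m jog '[[[0,0,0.001],[0,0,0],-1],[[0,0,0.002],[0,0,0],-1],[[0,0,0.003],[0,0,0],-1],[[0,0,0.004],[0,0,0],-1],[[0,0,0.005],[0,0,0],-1],[[0,0,0.005],[0,0,0],-1]]'
```

```text
[[261.00291798 203.29134421]]
t: 8.45
eef_pos: [546.1, 122.8, 73.3]
tcp_rot: [1.0, -0.011, -0.001, 0.0]
wrist_force: [-0.3, 0.9, -0.3]
finger_gap: -0.003
grasp_force: 0.0
t: 9.2
eef_pos: [546.6, 122.9, 69.0]
tcp_rot: [1.0, -0.011, -0.0, 0.0]
wrist_force: [-0.4, -0.4, 2.9]
finger_gap: -0.001
grasp_force: 1.0
```

```bash
python3 -m jog '[[[0,0,0.001],[0,0,0],-1],[[0,0,0.002],[0,0,0],-1],[[0,0,0.003],[0,0,0],-1],[[0,0,0.003],[0,0,0],-1]]'
```

```text
t: 9.7
eef_pos: [546.6, 122.9, 66.0]
tcp_rot: [1.0, -0.011, 0.0, 0.0]
wrist_force: [-1.6, -1.5, 3.9]
finger_gap: -0.003
grasp_force: 2.3
```

```bash
python3 -m jog '[[[0,0,0.001],[0,0,0],-1],[[0,0,0.0013],[0,0,0],-1]]'; python3 -m jog '[[[0,0,0],[0,0,0],-1],[[0,0,0],[0,0,0],-1]]'
```

```text
t: 9.95
eef_pos: [546.6, 122.9, 64.7]
tcp_rot: [1.0, -0.011, 0.0, -0.0]
wrist_force: [-1.3, -0.3, 5.8]
finger_gap: -0.001
grasp_force: 2.9
t: 10.2
eef_pos: [546.7, 122.9, 64.8]
tcp_rot: [1.0, -0.011, 0.0, 0.0]
wrist_force: [-1.2, -1.0, 5.9]
finger_gap: -0.001
grasp_force: 2.9
```

The press holds at 5.9 N and about 5 mm of travel, so the button has registered. I lift straight off and verify.

```bash
python3 -m jog '[[[0,0,-0.004],[0,0,0],-1],[[0,0,-0.01],[0,0,0],-1],[[0,0,-0.04],[0,0,0],-1],[[0,0,-0.09],[0,0,0],-1],[[0,0,-0.14],[0,0,0],-1],[[0,0,-0.14],[0,0,0],-1],[[0,0,-0.14],[0,0,0],-1]]'
python3 - <<'E'
from h import *
d=grab("e")
E
```

```text
t: 11.08
eef_pos: [546.1, 122.6, 204.1]
tcp_rot: [1.0, -0.011, -0.0, 0.0]
wrist_force: [-0.2, -0.1, -0.5]
finger_gap: 0.0
grasp_force: 0.0
```

View pics/e_scene.png

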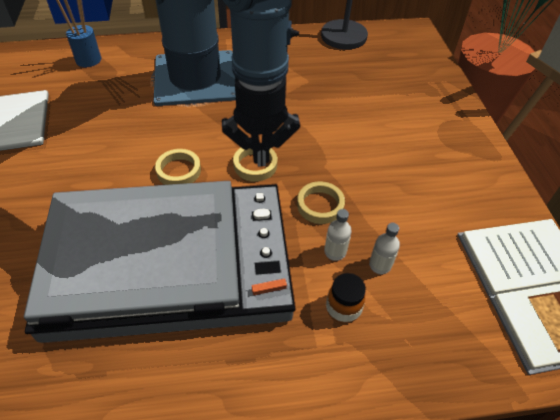

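The lid is shut (free edge (52,193)-(232,184)), start is back up at (262,214), nothing else has moved and the arm is clear.

```bash
python3 -c "
from station import env; print(env.sign_off())"
```

```text
the job is handed in; nothing more can be done
None
```

The job is handed in: I pushed the lid fully shut, then pressed the start button about 5 mm down at 5.9 N and it came back up, with no other button or object touched and about 11 s used.

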